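# Set out the repair station in order

## Robot

A 7-joint arm with a two-finger parallel gripper is mounted at the origin on a cart in front of the work surface, level with it; the furniture and walls round the work are solid. World frame = base frame: x ahead of the robot, y to its left, z up, the work surface at z = 0. Lengths are in m, angles in rad, forces in N, time in s.
With the tool pointing down it reaches from about 0.4 to 0.85 m from the base axis. Payload 10.4 kg.
Tool frame: the origin (TCP) lies midway between the tips of the shut fingers; the grasp point (between the pads) lies 19 mm behind it; z points along the fingers, y is the direction in which the jaws open and shut (so a half turn about z gives the same grasp; the last joint's range is limited). The gripper opens to 87 mm and grips with 3 to 60 N. Pads are 19 mm wide; open, the fingers measure 117 mm over their backs; the gripper's body (75 mm by 190 mm) begins 51 mm behind the grasp point.
Start: joints at [-1.188, 0.332, -0.065, 1.46, 0.022, 1.35, -0.088], TCP at [0.247, 0.574, 0.223] pointing down, gripper open.
Joint ranges: [-2.6, 2.6], [-0.5, 2.12], [-1.47, 1.34], [0.16, 2.42], [-1.27, 4.41], [0.06, 2.06], [-2.6, 2.6]. Speed limits (rad/s): [2.22, 2.22, 2.79, 2.79, 3.14, 3.14, 3.14].

## Interface

Orientations are given as a unit quaternion [x, y, z, w].
In Python, from bench import r gives the robot as it stands.
- The arm moves only by the tool step_arm, never from a script. Its argument "increments" is a list of rows, each a list of 2 entries, a list of its own where there are three numbers: the shift along the tool's x, y, z in m, then the turn, a rotation vector about the tool's x, y, z in rad. A call has 1 to 5 rows; each row is the pose to reach, as a shift and turn from the pose measured when the call began, along the tool's axes at that moment; what a row does not reach only later rows make up. A row lasts 1/10 s, in which the tool goes at most 50 mm and 8.59 degrees, less where a joint would pass 70% of its speed; a pose out of reach is approached as far as the arm can. A call with a gripper value outside its range is refused whole. "hand" is the closure, from -1 (fully open) to 1 (shut), so that 0 is half open, set as the call begins (left out, the last holds). The fingers move at their own pace and stop on an object; "grip_force" is the grip in N (left out, the last holds). Time passes only in rows, so rows that repeat a pose let the fingers close. It gives the time, the measured TCP pose, the force and the opening at its end, in the units of the state.
- r.read_state(): the state, without advancing time (a new reading comes with each control period).
- r.camera(name): name is "scene" or "top"; returns a dict with "pixels" (384x512x3 uint8, blue, green, red), "camera_matrix" (3x3 intrinsics, pixels), "extrinsics" (4x4, takes a point from camera to world coordinates). Camera axes: x right, y up, looking along -z (the intrinsics and any distortion apply to the point x, -y, -z); pixel columns grow to the right and rows downward; lengths in m; the calibration is good to about 2 mm. A picture is of the moment at which its call begins. There is no depth.
- r.close_job(): hands the job in, once; it reports no verdict.
The state is a dict: "time": time; "joint_positions": joint angles; "joint_vel": joint speeds; "joint_torque": joint torques, N m; "ee_pos": TCP position; "eef_rot": TCP orientation; "ft_force": force on the tool from outside, world axes, zero at the start; "torque": the same for the moment, N m; "width": finger opening in m.
Only numpy, scipy, OpenCV 4.12 (cv2) and the standard library are available. Lean on these libraries where they do the work, as an engineer would, in place of code of your own. Each camera call takes 0.05 s, during which the arm holds its last target.

## Task

Set out the next repair job on the row of three round rubber pads: stand the solder reel upright on the end pad in front of the circuit board, and the block battery upright on the end pad in front of the multimeter. Put the flux tin on the middle pad, between those two, and lay the small braid reel flat on top of the tin. Centre each thing on its pad or tin, and leave the standing capacitor where it is.

Things in the scene. Friction and masses are not known exactly. Their poses are not given: they have to be found in the camera images.
- solder_reel: loose spool of bare solder wire with dark grey flanges, standing on one flange with its axis upright; 62 mm in diameter, 55 mm high, about 0.42 kg. Treat it as a plain cylinder, gripped across the diameter. Origin at the centre of its underside, z up along the axis.
- battery: loose upright sealed block battery, blue with a yellow band, two small metal tabs on top; 35 mm along its own x, 50 mm along its own y, 48 mm high (54 mm with the tabs), about 0.09 kg. Grip it across the 35 mm. Origin at the centre of its underside, z up; its yaw on its pad does not matter.
- flux_tin: loose flat round tin with a red and cream lid that stays shut; 57 mm in diameter, 20 mm high, flat top, about 0.06 kg. Origin at the centre of its underside, z up.
- braid_reel: loose small yellow flat reel of desoldering braid lying flat, much smaller than the solder reel; 36 mm in diameter, 12 mm high, about 0.02 kg. Origin at the centre of its underside, z up.
- pad_left: left end (toward +y) of a row of three identical dark rubber pads fixed to the bench: disc 84 mm in diameter, 3 mm thick, thin grey ring near its rim. Origin at the centre of its underside. Pad centres lie about 150 mm apart along the pads' own y axis; the row's world yaw is 0.25 to 0.5 rad (right end farther away). Either the board or the multimeter stands behind this pad.
- pad_mid: middle pad of the row; the same fixed disc, 84 mm in diameter, top 3 mm above its origin; origin at the centre of its underside, x pointing away from the robot, square to the row, y along the row to the left.
- pad_right: right end (toward -y) pad of the row; the same disc, fixed; origin at the centre of its underside. The other one of board and multimeter stands behind it.
- board: fixed green circuit board full of parts, lying flat, 100 mm deep by 150 mm wide, parts up to 38 mm high; it lies about 140 mm (centre to centre) behind one of the two end pads, which is the pad in front of it. Origin at the centre of its underside, x pointing away from the robot.
- multimeter: fixed digital multimeter in a green holster, leaning back on its stand with the dial facing the robot; 138 mm deep, 80 mm wide, 98 mm high at the back, low at its near edge; it stands about 140 mm (centre to centre) behind the other end pad, which is the pad in front of it. Origin at the centre of its underside, x pointing away from the robot.
- capacitor: loose bystander: a brown round capacitor standing on end among the things, 25 mm in diameter, 36 mm high, 0.02 kg; it is to stay standing where it is. Origin at the centre of its underside.

How it is judged:
At the end, for the whole second after the job is handed in: Solder reel upright on the end pad before the board, battery upright on the end pad before the multimeter, flux tin on the middle pad, each within 14 mm of the pad centre; braid reel flat on the tin within 12 mm of its centre; capacitor standing within 20 mm of its start; all released, at rest (((horizontal distance between solder_reel and pad_left below 0.014 m and height (world z) of solder_reel between -0.001 and 0.007 m and angle between solder_reel's own z axis and vertical below 0.1 rad and horizontal distance between board and pad_left below 0.2 m) or (horizontal distance between solder_reel and pad_right below 0.014 m and height (world z) of solder_reel between -0.001 and 0.007 m and angle between solder_reel's own z axis and vertical below 0.1 rad and horizontal distance between board and pad_right below 0.2 m)) and ((horizontal distance between battery and pad_left below 0.014 m and height (world z) of battery between -0.001 and 0.007 m and angle between battery's own z axis and vertical below 0.1 rad and horizontal distance between multimeter and pad_left below 0.2 m) or (horizontal distance between battery and pad_right below 0.014 m and height (world z) of battery between -0.001 and 0.007 m and angle between battery's own z axis and vertical below 0.1 rad and horizontal distance between multimeter and pad_right below 0.2 m)) and horizontal distance between flux_tin and pad_mid below 0.014 m and height (world z) of flux_tin between -0.001 and 0.007 m and angle between each of flux_tin, braid_reel's own z axis and vertical below 0.1 rad and horizontal distance between braid_reel and flux_tin below 0.012 m and z of braid_reel in the frame of flux_tin between 0.017 and 0.024 m and distance of capacitor from where it was at the start of the episode below 0.02 m and angle between capacitor's own z axis and vertical below 0.2 rad and linear speed of each of solder_reel, battery, flux_tin, braid_reel below 0.02 m/s and contact force between each of solder_reel, battery, flux_tin, braid_reel and the fingers below 0.05 N); the robot touches nothing.
It fails at once if the capacitor is knocked over or shifted by more than 20 mm (distance of capacitor from where it was at the start of the episode above 0.02 m or angle between capacitor's own z axis and vertical above 0.5 rad).
It also fails if it takes over 106 s, if anything falls off the work surface, if the arm or the gripper's body presses on something with over 40 N, if the wrist force passes 120 N, or if a joint passes its speed limit or range.

## Working session

There is one attempt and no reset: what is moved stays moved. The work goes in short steps, Python scripts to look and compute and a tool call to move; the robot and the scene stay as the last step left them, time stands still between calls to the robot, and variables do not carry over. Pictures are saved under pics/ and viewed, and the job is handed in when it is done.

Besides the shell and the picture viewer there is one more tool, called after ">>>" by a JSON object that holds its "api" and its "payload". step_arm: Moves the arm, as the interface text tells. Its arguments: {"type":"object","properties":{"increments":{"type":"array"},"hand":{"type":"number"},"grip_force":{"type":"number"}},"required":["increments"]}

```bash
ls; mkdir -p pics
python3 - <<'E'
from bench import r
import cv2,numpy as np
print(r.read_state())
for n in("scene","top"):
    c=r.camera(n); cv2.imwrite(f"pics/{n}0.png",c["pixels"]); print(n,c["camera_matrix"],c["extrinsics"],[k for k in c])
E
```

```text
pics
{'time': 0.0, 'joint_positions': array([-1.18757791,  0.33290755, -0.06471545,  1.46095136,  0.02157428,
        1.3498963 , -0.08848001]), 'joint_vel': array([ 5.30476158e-04,  2.31582593e-04, -6.94930477e-04, -5.68495500e-04,
        1.87996216e-03, -9.01399546e-05,  1.04737038e-03]), 'joint_torque': array([ 5.11247581e-04, -6.23234439e+01,  2.55305367e-02, -3.89919055e+01,
       -6.12197863e-02,  3.91158764e-02,  1.22303209e-04]), 'ee_pos': array([0.24656531, 0.57387977, 0.2217269 ]), 'eef_rot': array([ 2.01495095e-01,  9.79489248e-01, -7.22631816e-04, -1.29498139e-04]), 'ft_force': array([ 0.17260564, -0.59766457, -0.06187431]), 'torque': array([ 0.02981226,  0.00951531, -0.04086984]), 'width': 0.08697047245818279}
scene [[463.04396046   0.         260.95456886]
 [  0.         463.04396046 199.062891  ]
 [  0.           0.           1.        ]] [[-0.62247125  0.34441426 -0.70278614 -0.30200746]
 [-0.78241045 -0.29572004  0.54807258  0.80259944]
 [-0.01906394  0.89102664  0.45355054  0.5964467 ]
 [ 0.          0.          0.          1.        ]] ['pixels', 'camera_matrix', 'extrinsics']
top [[402.61271073   0.         262.98333914]
 [  0.         402.61271073 198.34337692]
 [  0.           0.           1.        ]] [[-0.01506343  0.99875549 -0.04754545  0.49539833]
 [-0.99986953 -0.01532352 -0.0051105   0.15427649]
 [-0.00583271  0.04746227  0.998856    0.98192751]
 [ 0.          0.          0.          1.        ]] ['pixels', 'camera_matrix', 'extrinsics']
```

View pics/top0.png

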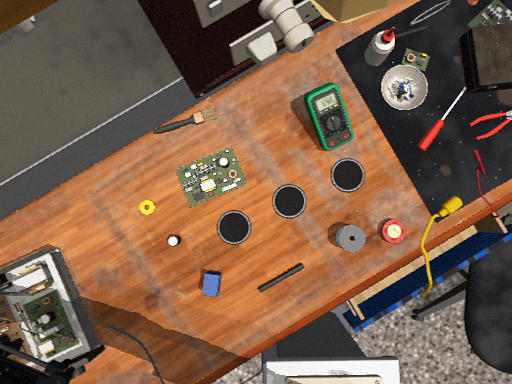

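View pics/scene0.png

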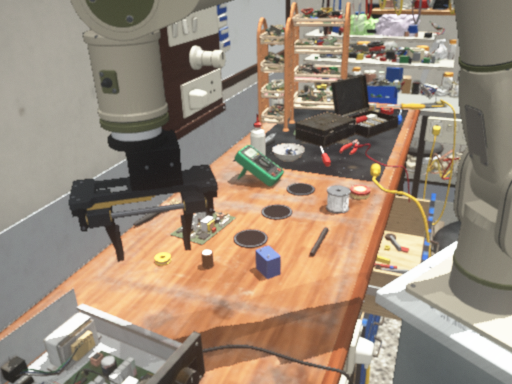

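The top view shows three dark pads at (235,226), (289,200) and (348,175). The board, at (211,175), is behind the left pad and the multimeter, at (330,115), is behind the right one. The solder reel is at (350,238), tin (393,231), battery (211,284), braid (147,208) and capacitor (173,240).

```bash
cat > h.py <<'E'
import cv2,numpy as np
from bench import r
def ray(c,px,z):
    px=np.atleast_2d(px).astype(float)
    K=c["camera_matrix"];E=c["extrinsics"]
    d=np.c_[(px[:,0]-K[0,2])/K[0,0],-(px[:,1]-K[1,2])/K[1,1],-np.ones(len(px))]@E[:3,:3].T
    o=E[:3,3]; return (o+d*((z-o[2])/d[:,2])[:,None])[:,:2]
def proj(c,P):
    E=c["extrinsics"];p=(np.atleast_2d(P)-E[:3,3])@E[:3,:3];K=c["camera_matrix"]
    return np.c_[K[0,0]*p[:,0]/-p[:,2]+K[0,2],K[1,1]*-p[:,1]/-p[:,2]+K[1,2]]
def crop(c,x,y,w,h,s,fn):
    cv2.imwrite(fn,cv2.resize(c["pixels"][y:y+h,x:x+w],None,fx=s,fy=s,interpolation=cv2.INTER_CUBIC))
def blob(m,near,rad=30):
    n,l,s,ce=cv2.connectedComponentsWithStats(m.astype(np.uint8))
    best=[(s[i,4],i) for i in range(1,n) if np.hypot(*(ce[i]-near))<rad]
    i=max(best)[1]; cs,_=cv2.findContours((l==i).astype(np.uint8),cv2.RETR_EXTERNAL,cv2.CHAIN_APPROX_NONE)
    return max(cs,key=cv2.contourArea)[:,0,:]
def show(c,px,z,name):
    w=ray(c,px,z); (a,b),rr=cv2.minEnclosingCircle(w.astype(np.float32)); el=cv2.fitEllipse((w*1000).astype(np.float32))
    print(name,"encl",np.round([a,b,2*rr],4),"ell mm",np.round(el[0],1),np.round(el[1],1),round(el[2]),"n",len(px))
E
python3 - <<'E'
from h import *
c=r.camera("top"); crop(c,130,90,290,220,2.7,"pics/t1.png")
p=c["pixels"].astype(int);b,g,rd=p[...,0],p[...,1],p[...,2]
hsv=cv2.cvtColor(c["pixels"],cv2.COLOR_BGR2HSV)
V=p.max(2)
for n,q in(("L",(235,226)),("M",(289,200)),("R",(348,175))):
    show(c,blob((hsv[...,1]<110)&((rd-b)<45),q,10),.003,n)
show(c,blob((rd-b)<40,(350,238),12),.055,"reel")
show(c,blob((rd>150)&(g<100)&(b<100),(393,231),12),.02,"tinred")
show(c,blob((rd>150)&(g>130)&(b<90),(147,208),10),.012,"braid")
show(c,blob((b-rd)>30,(211,284),15),.048,"bat")
E
```

```text
L encl [0.4739 0.2318 0.0822] ell mm [473.9 231.8] [79.9 80.3] 11 n 94
M encl [0.5356 0.0953 0.0839] ell mm [535.3  96.3] [79.1 81.2] 111 n 94
R encl [ 0.5968 -0.0473  0.0832] ell mm [596.8 -47.3] [80.3 80.9] 84 n 96
reel encl [ 0.4475 -0.0389  0.0711] ell mm [446.8 -38.7] [60.2 70. ] 165 n 81
tinred encl [ 0.4549 -0.1653  0.0819] ell mm [ 451.  -161.5] [32.5 71.7] 12 n 142
braid encl [0.5262 0.4247 0.1953] ell mm [532.5 426.9] [ 95.8 159.8] 41 n 475
bat encl [0.3456 0.2816 0.0634] ell mm [345.1 282.5] [39.  60.1] 77 n 76
```

View pics/t1.png

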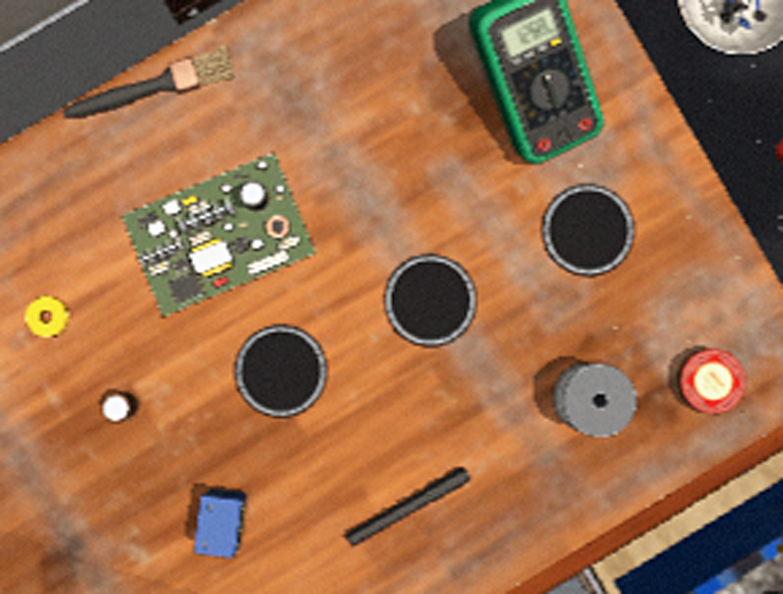

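Run:
```python
from h import *
c=r.camera("top")
up=cv2.resize(c["pixels"],None,fx=4,fy=4,interpolation=cv2.INTER_CUBIC)
p=up.astype(int);b,g,rd=p[...,0],p[...,1],p[...,2];V=p.max(2)
def S(m,q,z,n,rad=10):
    k=blob(m,np.array(q)*4+1.5,rad*4); show(c,(k-1.5)/4,z,n); return (k-1.5)/4
for n,q in(("L",(235,226)),("M",(289,200)),("R",(348,175))):
    S((V<55),q,.003,n+"dark"); S((rd-b)<40,q,.003,n)
S((abs(rd-b)<25)&(V>75),(352,238),.055,"reel")
S((rd>120)&(rd-b>60)&(rd-g>90),(393,231),.02,"tinred")
k=S((rd>120)&(g>110)&(b<80)&(rd-g<60),(147,207),.012,"braid")
S((V>110)&(abs(rd-b)<60),(173,240),.036,"cap")
k=S((b-rd>50)&(b>125),(212,284),.048,"bat",15)
w=ray(c,k,.048);print("bat rect",cv2.minAreaRect((w*1000).astype(np.float32)))
k=S((b-rd>20),(212,284),.048,"bat all",15)
w=ray(c,k,.048);print("bat rect",cv2.minAreaRect((w*1000).astype(np.float32)))
crop(c,190,260,50,50,10,"pics/bat.png");crop(c,325,205,90,60,8,"pics/reel.png")
s=r.camera("scene");crop(s,140,170,240,120,3.3,"pics/s1.png")
```

```text
Ldark encl [0.4736 0.232  0.0707] ell mm [473.8 231.8] [68.1 69.1] 99 n 328
L encl [0.4739 0.2319 0.0829] ell mm [473.7 231.7] [81.1 81.7] 83 n 381
Mdark encl [0.5354 0.0958 0.0707] ell mm [535.3  96.2] [68.4 68.8] 102 n 328
M encl [0.5353 0.0959 0.0843] ell mm [535.1  96.3] [80.8 82.7] 109 n 386
Rdark encl [ 0.597  -0.0479  0.0707] ell mm [596.7 -47.6] [68.1 69.1] 93 n 325
R encl [ 0.597  -0.0474  0.0843] ell mm [596.8 -47.1] [81.4 82.8] 94 n 383
reel encl [ 0.4478 -0.0389  0.0708] ell mm [446.7 -38.9] [60.  69.7] 165 n 360
tinred encl [ 0.4591 -0.1507  0.0581] ell mm [ 459.2 -150.6] [55.9 56.3] 124 n 269
braid encl [0.5262 0.4393 0.0404] ell mm [525.6 439.6] [36.2 38. ] 165 n 205
cap encl [0.4451 0.3726 0.025 ] ell mm [444.6 372.9] [22.1 23.3] 137 n 118
bat encl [0.3435 0.2836 0.0568] ell mm [343.6 283.4] [38.7 56.7] 82 n 271
bat rect ((343.2499694824219, 283.5139465332031), (35.3686637878418, 48.7816047668457), 82.2442626953125)
bat all encl [0.3459 0.2816 0.0638] ell mm [345.5 282.3] [40.2 62.6] 77 n 292
bat rect ((346.0027160644531, 282.4171447753906), (37.45698547363281, 55.486045837402344), 80.73300170898438)
```

View pics/bat.png

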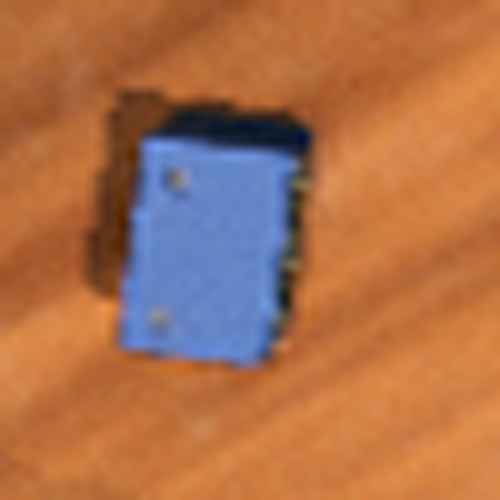

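View pics/reel.png

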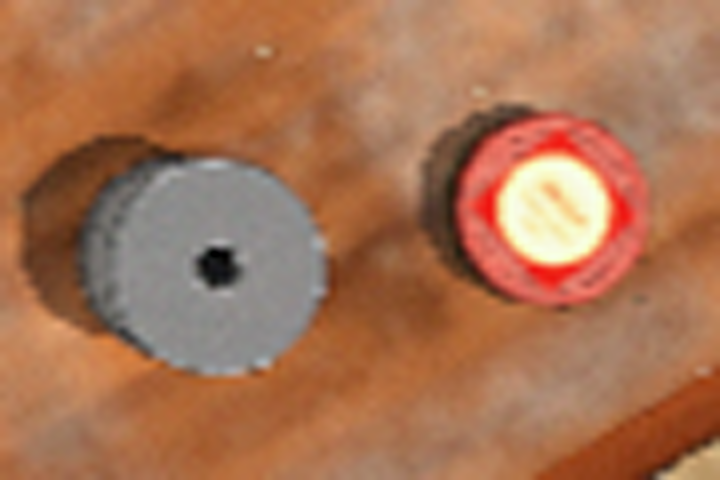

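View pics/s1.png

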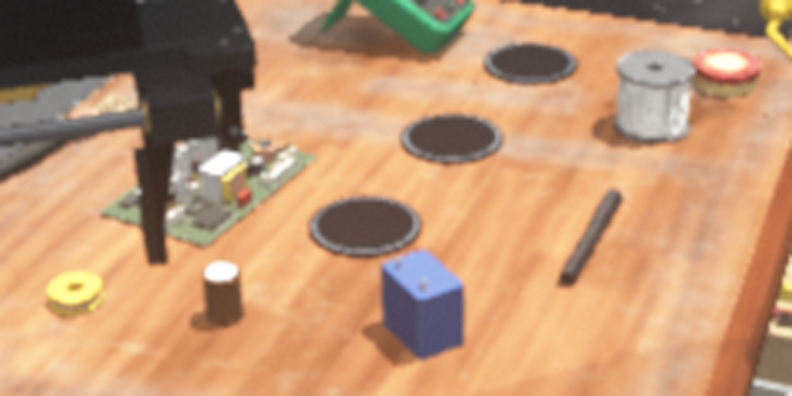

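Run:
```python
from h import *
c=r.camera("top")
print("reel", ray(c,[[352.1,237.9],[217/8+325-.45,267/8+205-.45]],.055))
print("bat tabs",ray(c,[[190+175/10-.45,260+178/10-.45],[190+160/10-.45,260+320/10-.45]],.054))
c=r.camera("scene")
up=cv2.resize(c["pixels"],None,fx=4,fy=4,interpolation=cv2.INTER_CUBIC)
p=up.astype(int);b,g,rd=p[...,0],p[...,1],p[...,2];V=p.max(2)
def S(m,q,z,n,rad=10):
    k=blob(m,np.array(q)*4+1.5,rad*4); show(c,(k-1.5)/4,z,n); return (k-1.5)/4
for n,q in(("L",(250,239)),("M",(276.5,212)),("R",(300,189))):
    S((V<85),q,.003,n+"dark");S((rd-b)<30,q,.003,n)
print("reel hole",ray(c,[[140+655/3.3-.4,170+68/3.3-.4]],.055))
print("tin lid centre",ray(c,[[140+727/3.3-.4,170+66/3.3-.4]],.02))
print("braid hole",ray(c,[[140+75/3.3-.4,170+285/3.3-.4]],.012), "cap",ray(c,[[140+222/3.3-.4,170+271/3.3-.4]],.036))
print("bat corners",ray(c,np.array([[382,266],[422,250],[463,282],[421,302]])/3.3+[139.6,169.6],.048))
```

```text
reel [[ 0.44566106 -0.04378302]
 [ 0.44561836 -0.04280912]]
bat tabs [[0.36058603 0.28970861]
 [0.3284634  0.29340969]]Traceback (most recent call last):
  File "<stdin>", line 11, in <module>
  File "<stdin>", line 9, in S
  File "h.py", line 16, in blob
    i=max(best)[1]; cs,_=cv2.findContours((l==i).astype(np.uint8),cv2.RETR_EXTERNAL,cv2.CHAIN_APPROX_NONE)
      ~~~^^^^^^
ValueError: max() iterable argument is empty
```

Run:
```python
from h import *
c=r.camera("scene")
up=cv2.resize(c["pixels"],None,fx=4,fy=4,interpolation=cv2.INTER_CUBIC)
p=up.astype(int);b,g,rd=p[...,0],p[...,1],p[...,2];V=p.max(2)
def S(m,q,z,n,rad=10):
  try:
    k=blob(m,np.array(q)*4+1.5,rad*4); show(c,(k-1.5)/4,z,n)
  except ValueError: print(n,"none",V[int(q[1]*4),int(q[0]*4)])
for n,q in(("L",(250,238)),("M",(276.5,212)),("R",(300,189))):
    S((V<110),q,.003,n+"dark");S((rd-b)<30,q,.003,n)
print("reel hole",ray(c,[[140+655/3.3-.4,170+68/3.3-.4]],.055))
print("tin lid centre",ray(c,[[140+727/3.3-.4,170+66/3.3-.4]],.02))
print("braid hole",ray(c,[[140+75/3.3-.4,170+285/3.3-.4]],.012), "cap",ray(c,[[140+222/3.3-.4,170+271/3.3-.4]],.036))
print("bat corners",ray(c,np.array([[382,266],[422,250],[463,282],[421,302]])/3.3+[139.6,169.6],.048))
```

```text
Ldark encl [0.4746 0.2327 0.0695] ell mm [474.4 233. ] [65.1 68.9] 137 n 253
L encl [0.4721 0.2346 0.0801] ell mm [471.8 234.9] [77.4 79.1] 143 n 297
Mdark encl [0.5355 0.0982 0.0699] ell mm [535.9  97.5] [65.1 67.9] 136 n 223
M encl [0.5335 0.0996 0.0814] ell mm [533.5  99.2] [75.4 80.5] 144 n 267
Rdark encl [ 0.5941 -0.0436  0.0761] ell mm [595.5 -45. ] [69.1 69.8] 156 n 226
R encl [ 0.5966 -0.0442  0.0832] ell mm [595.9 -43.8] [75.5 81.2] 114 n 236
reel hole [[ 0.44386501 -0.03978081]]
tin lid centre [[ 0.45467815 -0.14365152]]
braid hole [[0.52716682 0.44179805]] cap [[0.44469693 0.37357357]]
bat corners [[0.36625682 0.29966088]
 [0.36430893 0.26766159]
 [0.31824745 0.2714656 ]
 [0.31825199 0.30606586]]
```

```bash
cat > p.py <<'E'
import sys,numpy as np
from bench import r
from scipy.spatial.transform import Rotation as R
def plan(*tg):
    s=r.read_state(); R0=R.from_quat(s["eef_rot"]).as_matrix()
    y=R0[:,1];print("t",round(s["time"],2),"pos",np.round(s["ee_pos"],4),"jaw",round(np.degrees(np.arctan2(y[1],y[0])),1),"F",np.round(s["ft_force"],1),"w",round(s["width"],4),"q",np.round(s["joint_positions"],2))
    for t in tg:
        a=np.radians(t[3]);Rt=np.c_[[-np.sin(a),np.cos(a),0],[np.cos(a),np.sin(a),0],[0,0,-1]]
        print(t,"->",np.round(R0.T@(np.array(t[:3])-s["ee_pos"]),4).tolist(),np.round(R.from_matrix(R0.T@Rt).as_rotvec(),3).tolist())
if __name__=="__main__":
    plan(*[list(map(float,a.split(","))) for a in sys.argv[1:]])
E
python3 p.py .343,.2845,.15,82.5 .343,.2845,.012,82.5
```

```text
t 0.4 pos [0.2467 0.5742 0.2225] jaw 66.8 F [ 0.5 -0.2 -0.2] w 0.0871 q [-1.19  0.33 -0.06  1.46  0.02  1.35 -0.09]
[0.343, 0.2845, 0.15, 82.5] -> [-0.2029, -0.2282, 0.0725] [-0.0, -0.0, -0.275]
[0.343, 0.2845, 0.012, 82.5] -> [-0.2029, -0.2282, 0.2105] [-0.0, -0.0, -0.275]
```

>>> {"api": "step_arm", "payload": {"increments": [[[-0.203,-0.228,0.0725],[0,0,-0.275]],[[-0.203,-0.228,0.0725],[0,0,-0.275]],[[-0.203,-0.228,0.0725],[0,0,-0.275]],[[-0.203,-0.228,0.0725],[0,0,-0.275]],[[-0.203,-0.228,0.0725],[0,0,-0.275]]], "hand": -1, "grip_force": 15}}

```text
time: 0.9
ee_pos: [0.3239, 0.3416, 0.1645]
eef_rot: [0.065, 0.998, 0.0, 0.0]
ft_force: [0.7, 0.0, 0.5]
width: 0.0876
```

```bash
python3 p.py .343,.2845,.12,82.5
```

```text
t 0.9 pos [0.3239 0.3416 0.1645] jaw 82.5 F [0.7 0.  0.5] w 0.0876 q [-0.92  0.04  0.01  1.93 -0.    1.17  0.53]
[0.343, 0.2845, 0.12, 82.5] -> [-0.0263, -0.0541, 0.0444] [0.0, 0.0, -0.0]
```

>>> {"api": "step_arm", "payload": {"increments": [[[-0.026,-0.054,0.044],[0,0,0]],[[-0.026,-0.054,0.044],[0,0,0]],[[-0.026,-0.054,0.044],[0,0,0]],[[-0.026,-0.054,0.044],[0,0,0]]]}}

```text
time: 1.3
ee_pos: [0.3428, 0.2849, 0.1208]
eef_rot: [0.066, 0.998, 0.0, 0.0]
ft_force: [0.7, 0.6, -0.6]
width: 0.0874
```

```bash
python3 p.py .343,.2845,.012,82.5
python3 - <<'E'
from h import *
c=r.camera("top");crop(c,150,200,140,150,5,"pics/b2.png")
E
```

```text
t 1.3 pos [0.3428 0.2849 0.1208] jaw 82.5 F [ 0.7  0.6 -0.6] w 0.0874 q [-0.86  0.03  0.06  2.04 -0.    1.07  0.65]
[0.343, 0.2845, 0.012, 82.5] -> [-0.0002, -0.0005, 0.1088] [0.001, 0.0, -0.001]
```

View pics/b2.png

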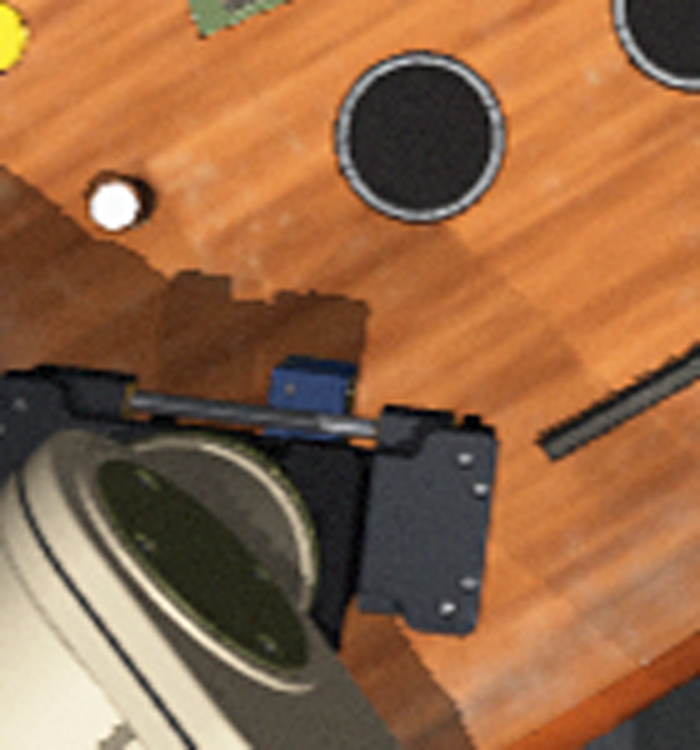

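The gripper is over the battery, which shows at crop (310,390). The jaws span it about evenly, so I'll descend.

>>> {"api": "step_arm", "payload": {"increments": [[[0,-0.0005,0.05],[0,0,0]],[[0,-0.0005,0.09],[0,0,0]],[[0,-0.0005,0.108],[0,0,0]],[[0,-0.0005,0.108],[0,0,0]]]}}

```text
time: 1.75
ee_pos: [0.3413, 0.2857, 0.0115]
eef_rot: [0.064, 0.998, -0.0, -0.001]
ft_force: [-0.3, -0.3, 1.1]
width: 0.087
```

>>> {"api": "step_arm", "payload": {"increments": [[[0,0,0],[0,0,0]],[[0,0,0],[0,0,0]],[[0,0,0],[0,0,0]],[[0,0,0],[0,0,0]],[[0,0,0],[0,0,0]]], "hand": 1}}

```text
time: 2.25
ee_pos: [0.3416, 0.286, 0.012]
eef_rot: [0.064, 0.998, -0.0, -0.0]
ft_force: [0.3, 0.2, -0.0]
width: 0.0552
```

```bash
python3 p.py .343,.2845,.12,82.5
```

```text
t 2.25 pos [0.3416 0.286  0.012 ] jaw 82.7 F [ 0.3  0.2 -0. ] w 0.0552 q [-0.86  0.19  0.06  2.13 -0.02  0.82  0.66]
[0.343, 0.2845, 0.12, 82.5] -> [-0.0015, -0.0013, -0.108] [-0.0, -0.001, 0.003]
```

>>> {"api": "step_arm", "payload": {"increments": [[[0,0,0],[0,0,0]],[[0,0,0],[0,0,0]],[[0,0,0],[0,0,0]],[[0,0,0],[0,0,0]],[[0,0,0],[0,0,0]]]}}

```text
time: 2.75
ee_pos: [0.3416, 0.286, 0.0121]
eef_rot: [0.064, 0.998, -0.0, -0.0]
ft_force: [-0.9, -1.2, 3.4]
width: 0.0347
```

```bash
python3 p.py .343,.2845,.12,82.5
```

```text
t 2.75 pos [0.3416 0.286  0.0121] jaw 82.6 F [-0.9 -1.2  3.4] w 0.0347 q [-0.86  0.19  0.06  2.13 -0.02  0.82  0.66]
[0.343, 0.2845, 0.12, 82.5] -> [-0.0015, -0.0013, -0.1079] [-0.0, -0.001, 0.003]
```

>>> {"api": "step_arm", "payload": {"increments": [[[0,0,-0.04],[0,0,0]],[[0,0,-0.08],[0,0,0]],[[0,0,-0.118],[0,0,0]],[[0,0,-0.118],[0,0,0]]]}}

```text
time: 3.15
ee_pos: [0.3437, 0.288, 0.1347]
eef_rot: [0.064, 0.998, 0.003, 0.002]
ft_force: [-0.0, 0.2, -1.4]
width: 0.035
```

```bash
python3 p.py .595,-.0475,.13,113.8
```

```text
t 3.15 pos [0.3437 0.288  0.1347] jaw 82.6 F [-0.   0.2 -1.4] w 0.035 q [-0.86  0.01  0.06  2.03 -0.    1.1   0.64]
[0.595, -0.0475, 0.13, 113.8] -> [-0.2922, -0.3006, 0.0039] [0.005, 0.005, -0.544]
```

>>> {"api": "step_arm", "payload": {"increments": [[[-0.292,-0.3,0.004],[0.005,0.005,-0.544]],[[-0.292,-0.3,0.004],[0.005,0.005,-0.544]],[[-0.292,-0.3,0.004],[0.005,0.005,-0.544]],[[-0.292,-0.3,0.004],[0.005,0.005,-0.544]],[[-0.292,-0.3,0.004],[0.005,0.005,-0.544]]]}}

```text
time: 3.65
ee_pos: [0.4734, 0.1139, 0.1291]
eef_rot: [-0.21, 0.978, 0.0, -0.0]
ft_force: [1.7, 1.1, -0.1]
width: 0.035
```

```bash
python3 p.py .595,-.0475,.13,113.8
```

```text
t 3.65 pos [0.4734 0.1139 0.1291] jaw 114.2 F [ 1.7  1.1 -0.1] w 0.035 q [-0.6   0.1   0.29  1.95 -0.03  1.1   1.69]
[0.595, -0.0475, 0.13, 113.8] -> [-0.0448, -0.1971, -0.001] [0.0, -0.0, 0.007]
```

>>> {"api": "step_arm", "payload": {"increments": [[[-0.045,-0.197,-0.001],[0,0,0.007]],[[-0.045,-0.197,-0.001],[0,0,0.007]],[[-0.045,-0.197,-0.001],[0,0,0.007]],[[-0.045,-0.197,-0.001],[0,0,0.007]],[[-0.045,-0.197,-0.001],[0,0,0.007]]]}}

```text
time: 4.15
ee_pos: [0.5967, -0.0545, 0.1287]
eef_rot: [-0.202, 0.979, -0.002, -0.001]
ft_force: [-0.9, -1.6, -1.1]
width: 0.035
```

```bash
python3 p.py .595,-.0475,.06,113.8;python3 - <<'E'
from h import *
c=r.camera("scene");crop(c,200,120,200,130,4,"pics/c1.png")
E
```

```text
t 4.15 pos [ 0.5967 -0.0545  0.1287] jaw 113.4 F [-0.9 -1.6 -1.1] w 0.035 q [-0.34  0.36  0.43  1.67 -0.16  1.15  2.11]
[0.595, -0.0475, 0.06, 113.8] -> [-0.0014, 0.0073, 0.0686] [-0.004, -0.002, -0.008]
```

View pics/c1.png

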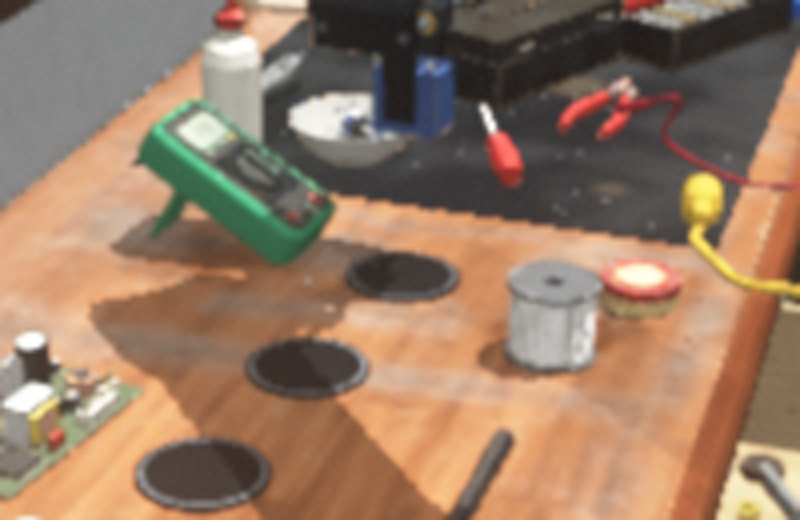

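The battery is held upright above the right pad, at crop (415,95). Next I'll descend.

>>> {"api": "step_arm", "payload": {"increments": [[[-0.0015,0.0073,0.04],[-0.004,-0.002,-0.008]],[[-0.0015,0.0073,0.068],[-0.004,-0.002,-0.008]],[[-0.0015,0.0073,0.068],[-0.004,-0.002,-0.008]]]}}

```text
time: 4.5
ee_pos: [0.5903, -0.0429, 0.0559]
eef_rot: [-0.208, 0.978, 0.002, -0.005]
ft_force: [-0.8, -0.2, -1.3]
width: 0.0349
```

```bash
python3 p.py .595,-.0475,.0155,113.8
```

```text
t 4.5 pos [ 0.5903 -0.0429  0.0559] jaw 114.0 F [-0.8 -0.2 -1.3] w 0.0349 q [-0.33  0.43  0.4   1.74 -0.2   1.02  2.14]
[0.595, -0.0475, 0.0155, 113.8] -> [-0.0027, -0.0064, 0.0404] [0.006, -0.008, 0.004]
```

>>> {"api": "step_arm", "payload": {"increments": [[[-0.0027,-0.0064,0.01],[0.006,-0.008,0.004]],[[-0.0027,-0.0064,0.02],[0.006,-0.008,0.004]],[[-0.0027,-0.0064,0.03],[0.006,-0.008,0.004]],[[-0.0027,-0.0064,0.03],[0.006,-0.008,0.004]],[[-0.0027,-0.0064,0.03],[0.006,-0.008,0.004]]]}}

```text
time: 5.0
ee_pos: [0.5952, -0.0476, 0.0261]
eef_rot: [-0.206, 0.979, -0.0, -0.0]
ft_force: [0.9, -0.9, -0.1]
width: 0.035
```

```bash
python3 p.py .595,-.0475,.0155,113.8
```

```text
t 5.0 pos [ 0.5952 -0.0476  0.0261] jaw 113.8 F [ 0.9 -0.9 -0.1] w 0.035 q [-0.31  0.47  0.39  1.75 -0.22  0.95  2.15]
[0.595, -0.0475, 0.0155, 113.8] -> [0.0002, 0.0001, 0.0106] [-0.0, -0.0, -0.0]
```

>>> {"api": "step_arm", "payload": {"increments": [[[0,0,0.005],[0,0,0]],[[0,0,0.009],[0,0,0]],[[0,0,0.0106],[0,0,0]],[[0,0,0.0106],[0,0,0]]]}}

```text
time: 5.4
ee_pos: [0.5952, -0.0475, 0.0154]
eef_rot: [-0.206, 0.979, -0.0, -0.0]
ft_force: [1.1, 0.2, -0.0]
width: 0.0347
```

>>> {"api": "step_arm", "payload": {"increments": [[[0,0,0],[0,0,0]],[[0,0,0],[0,0,0]],[[0,0,0],[0,0,0]],[[0,0,0],[0,0,0]],[[0,0,0],[0,0,0]]], "hand": -1}}

```text
time: 5.9
ee_pos: [0.5952, -0.0476, 0.0154]
eef_rot: [-0.206, 0.979, -0.0, -0.0]
ft_force: [-0.1, -0.7, 0.1]
width: 0.067
```

>>> {"api": "step_arm", "payload": {"increments": [[[0,0,0],[0,0,0]],[[0,0,0],[0,0,0]],[[0,0,-0.03],[0,0,0]],[[0,0,-0.07],[0,0,0]],[[0,0,-0.11],[0,0,0]]]}}

```text
time: 6.4
ee_pos: [0.5948, -0.0476, 0.1265]
eef_rot: [-0.206, 0.979, -0.0, -0.001]
ft_force: [1.6, 0.9, 0.5]
width: 0.0868
```

```bash
python3 p.py .4455,-.0425,.12,90;python3 - <<'E'
from h import *
c=r.camera("scene");crop(c,200,120,200,130,4,"pics/c2.png")
E
```

```text
t 6.4 pos [ 0.5948 -0.0476  0.1265] jaw 113.8 F [1.6 0.9 0.5] w 0.0868 q [-0.34  0.36  0.43  1.68 -0.16  1.14  2.11]
[0.4455, -0.0425, 0.12, 90.0] -> [0.1345, 0.0649, 0.0066] [-0.0, -0.001, 0.415]
```

View pics/c2.png

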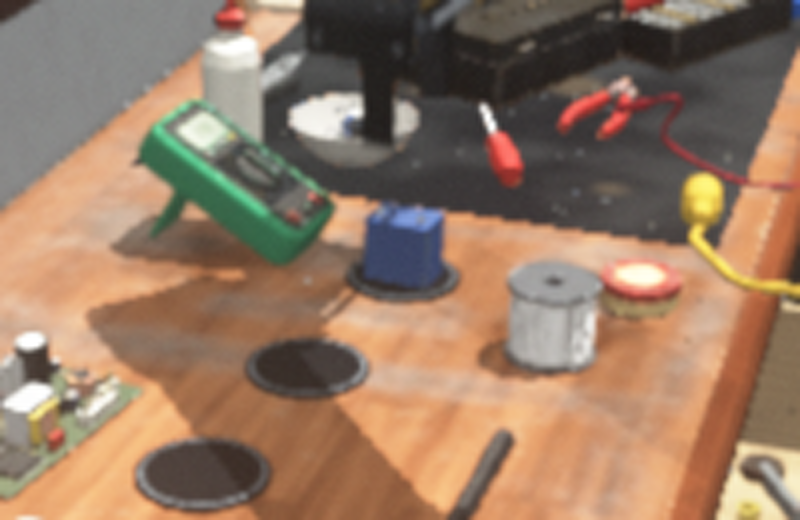

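The battery stands centred on the right pad, at crop (405,250). Now the reel.

>>> {"api": "step_arm", "payload": {"increments": [[[0.1345,0.065,0.0066],[0,0,0.415]],[[0.1345,0.065,0.0066],[0,0,0.415]],[[0.1345,0.065,0.0066],[0,0,0.415]],[[0.1345,0.065,0.0066],[0,0,0.415]],[[0.1345,0.065,0.0066],[0,0,0.415]]], "grip_force": 35}}

```text
time: 6.95
ee_pos: [0.4487, -0.0424, 0.1264]
eef_rot: [-0.0, 1.0, 0.001, 0.005]
ft_force: [0.8, 0.5, 1.0]
width: 0.0871
```

```bash
python3 p.py .4455,-.0425,.075,90
```

```text
t 6.95 pos [ 0.4487 -0.0424  0.1264] jaw 90.0 F [0.8 0.5 1. ] w 0.0871 q [-0.48  0.    0.48  2.05 -0.    1.08  1.57]
[0.4455, -0.0425, 0.075, 90.0] -> [0.0037, -0.0002, 0.0514] [0.002, 0.01, 0.001]
```

>>> {"api": "step_arm", "payload": {"increments": [[[0.0037,0,0.03],[0.002,0.01,0]],[[0.0037,0,0.0514],[0.002,0.01,0]],[[0.0037,0,0.0514],[0.002,0.01,0]],[[0.0037,0,0.0514],[0.002,0.01,0]]]}}

```text
time: 7.35
ee_pos: [0.4464, -0.0426, 0.0754]
eef_rot: [-0.0, 1.0, -0.001, -0.0]
ft_force: [-0.2, 1.2, 0.8]
width: 0.0866
```

```bash
python3 p.py .4455,-.0425,.011,90;python3 - <<'E'
from h import *
c=r.camera("scene");crop(c,250,130,150,110,5,"pics/c3.png")
c=r.camera("top");crop(c,290,160,150,120,5,"pics/c3t.png")
E
```

```text
t 7.35 pos [ 0.4464 -0.0426  0.0754] jaw 90.0 F [-0.2  1.2  0.8] w 0.0866 q [-0.47  0.09  0.49  2.1  -0.05  0.97  1.61]
[0.4455, -0.0425, 0.011, 90.0] -> [0.0009, 0.0002, 0.0644] [-0.001, -0.0, 0.001]
```

View pics/c3.png

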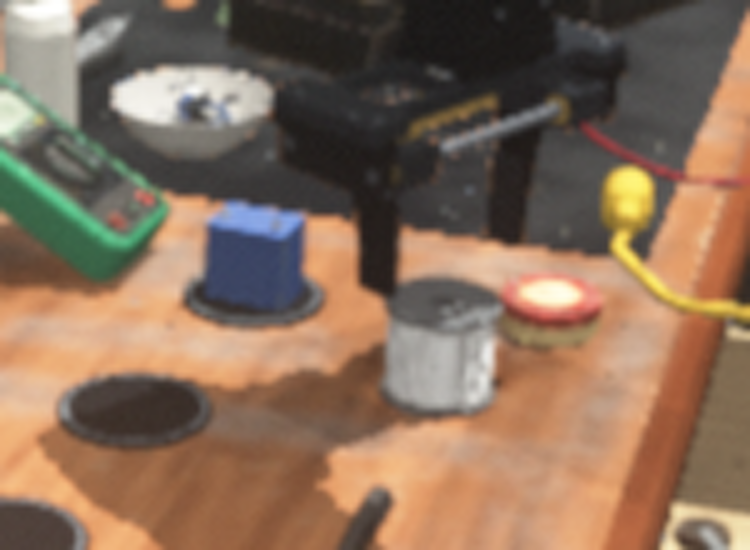

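View pics/c3t.png

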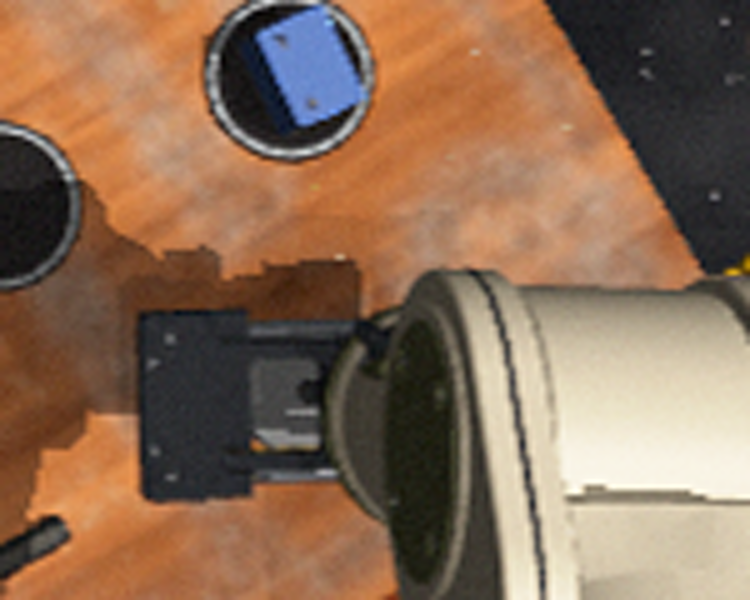

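The left finger tip, at crop (378,290), is clear of the reel flange, and the reel is centred between the jaws. I'll descend in small steps.

>>> {"api": "step_arm", "payload": {"increments": [[[0.001,0,0.015],[0,0,0]],[[0.001,0,0.03],[0,0,0]],[[0.001,0,0.045],[0,0,0]],[[0.001,0,0.06],[0,0,0]],[[0.001,0,0.064],[0,0,0]]]}}

```text
time: 7.95
ee_pos: [0.446, -0.0425, 0.0118]
eef_rot: [-0.0, 1.0, -0.0, 0.001]
ft_force: [-0.2, 0.4, 0.1]
width: 0.0872
```

>>> {"api": "step_arm", "payload": {"increments": [[[0,0,0],[0,0,0]],[[0,0,0],[0,0,0]],[[0,0,0],[0,0,0]],[[0,0,0],[0,0,0]],[[0,0,0],[0,0,0]]], "hand": 1}}

```text
time: 8.45
ee_pos: [0.4465, -0.0424, 0.0124]
eef_rot: [-0.0, 1.0, -0.0, 0.001]
ft_force: [-0.9, 0.0, 5.1]
width: 0.0612
```

>>> {"api": "step_arm", "payload": {"increments": [[[0,0,0],[0,0,0]],[[0,0,0],[0,0,0]],[[0,0,0],[0,0,0]]]}}

```text
time: 8.75
ee_pos: [0.4464, -0.0424, 0.0124]
eef_rot: [-0.001, 1.0, -0.0, 0.001]
ft_force: [-1.5, 0.7, 2.6]
width: 0.0611
```

```bash
python3 p.py .4455,-.0425,.12,90
```

```text
t 8.75 pos [ 0.4464 -0.0424  0.0124] jaw 90.1 F [-1.5  0.7  2.6] w 0.0611 q [-0.45  0.2   0.48  2.15 -0.13  0.81  1.68]
[0.4455, -0.0425, 0.12, 90.0] -> [0.0007, -0.0002, -0.1076] [-0.0, 0.002, 0.001]
```

>>> {"api": "step_arm", "payload": {"increments": [[[0,0,-0.03],[0,0,0]],[[0,0,-0.06],[0,0,0]],[[0,0,-0.08],[0,0,0]],[[0,0,-0.08],[0,0,0]]]}}

```text
time: 9.15
ee_pos: [0.4476, -0.0423, 0.0943]
eef_rot: [-0.0, 1.0, 0.0, 0.003]
ft_force: [0.1, 0.1, -4.7]
width: 0.0608
```

```bash
python3 p.py .474,.232,.09,90
```

```text
t 9.15 pos [ 0.4476 -0.0423  0.0943] jaw 90.1 F [ 0.1  0.1 -4.7] w 0.0608 q [-0.48  0.05  0.49  2.09 -0.03  1.    1.6 ]
[0.474, 0.232, 0.09, 90.0] -> [-0.0266, 0.2742, 0.0047] [0.001, 0.006, 0.001]
```

Lifted: the force shows -4.7 N, which matches the reel's weight.

>>> {"api": "step_arm", "payload": {"increments": [[[-0.0266,0.2742,0.0047],[0.001,0.006,0.001]],[[-0.0266,0.2742,0.0047],[0.001,0.006,0.001]],[[-0.0266,0.2742,0.0047],[0.001,0.006,0.001]],[[-0.0266,0.2742,0.0047],[0.001,0.006,0.001]],[[-0.0266,0.2742,0.0047],[0.001,0.006,0.001]]]}}

```text
time: 9.65
ee_pos: [0.4705, 0.208, 0.0884]
eef_rot: [0.0, 1.0, -0.001, -0.001]
ft_force: [1.5, -0.8, -2.6]
width: 0.0607
```

```bash
python3 p.py .474,.232,.09,90
```

```text
t 9.65 pos [0.4705 0.208  0.0884] jaw 90.0 F [ 1.5 -0.8 -2.6] w 0.0607 q [-0.76  0.21  0.28  1.92 -0.07  1.02  1.12]
[0.474, 0.232, 0.09, 90.0] -> [-0.0035, 0.024, -0.0016] [-0.001, -0.002, -0.0]
```

>>> {"api": "step_arm", "payload": {"increments": [[[-0.0035,0.024,0],[0,0,0]],[[-0.0035,0.024,0.03],[0,0,0]],[[-0.0035,0.024,0.05],[0,0,0]],[[-0.0035,0.024,0.05],[0,0,0]]]}}

```text
time: 10.05
ee_pos: [0.471, 0.2305, 0.0341]
eef_rot: [-0.0, 1.0, -0.003, -0.004]
ft_force: [-0.7, -0.1, -4.0]
width: 0.061
```

```bash
python3 p.py .474,.232,.016,90;python3 - <<'E'
from h import *
c=r.camera("scene");crop(c,160,170,150,110,5,"pics/c4.png")
E
```

```text
t 10.05 pos [0.471  0.2305 0.0341] jaw 90.0 F [-0.7 -0.1 -4. ] w 0.061 q [-0.77  0.32  0.26  1.93 -0.1   0.92  1.11]
[0.474, 0.232, 0.016, 90.0] -> [-0.0031, 0.0016, 0.0181] [-0.005, -0.008, 0.0]
```

View pics/c4.png

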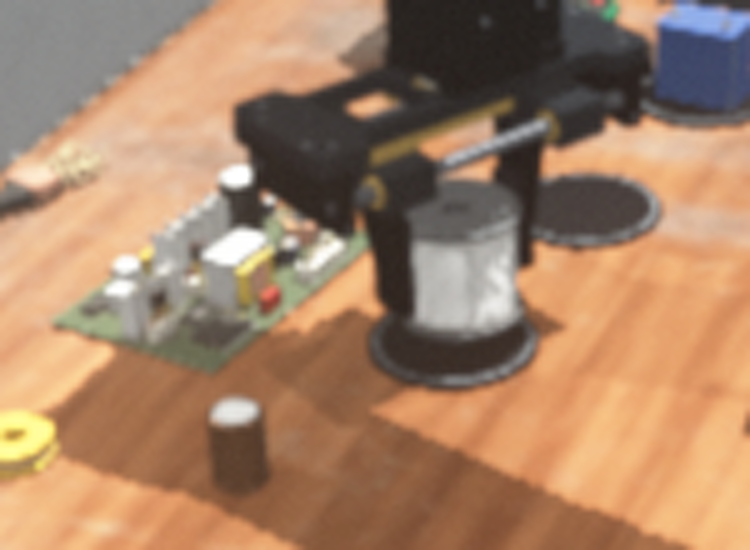

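The reel hangs upright over the left pad, and the gripper body clears the board parts.

>>> {"api": "step_arm", "payload": {"increments": [[[-0.003,0.0016,0.004],[-0.005,-0.008,0]],[[-0.003,0.0016,0.009],[-0.005,-0.008,0]],[[-0.003,0.0016,0.014],[-0.005,-0.008,0]],[[-0.003,0.0016,0.018],[-0.005,-0.008,0]],[[-0.003,0.0016,0.0181],[-0.005,-0.008,0]]]}}

```text
time: 10.6
ee_pos: [0.4749, 0.2323, 0.0176]
eef_rot: [0.0, 1.0, 0.0, 0.001]
ft_force: [-2.1, 0.6, -3.7]
width: 0.0609
```

```bash
python3 p.py .474,.232,.016,90
```

```text
t 10.6 pos [0.4749 0.2323 0.0176] jaw 90.0 F [-2.1  0.6 -3.7] w 0.0609 q [-0.77  0.34  0.26  1.94 -0.11  0.88  1.12]
[0.474, 0.232, 0.016, 90.0] -> [0.0009, -0.0003, 0.0016] [0.001, 0.002, -0.0]
```

>>> {"api": "step_arm", "payload": {"increments": [[[0.001,0,0.001],[0.001,0.002,0]],[[0.001,0,0.002],[0.001,0.002,0]],[[0.001,0,0.0022],[0.001,0.002,0]]]}}

```text
time: 10.9
ee_pos: [0.4739, 0.2324, 0.0155]
eef_rot: [0.0, 1.0, -0.0, -0.0]
ft_force: [-1.1, -0.6, -2.4]
width: 0.0609
```

>>> {"api": "step_arm", "payload": {"increments": [[[0,0,0],[0,0,0]],[[0,0,0],[0,0,0]],[[0,0,0],[0,0,0]],[[0,0,0],[0,0,0]],[[0,0,0],[0,0,0]]], "hand": -1}}

```text
time: 11.4
ee_pos: [0.4739, 0.2324, 0.0156]
eef_rot: [0.0, 1.0, 0.0, -0.0]
ft_force: [-0.3, 0.9, -0.2]
width: 0.0854
```

>>> {"api": "step_arm", "payload": {"increments": [[[0,0,-0.03],[0,0,0]],[[0,0,-0.06],[0,0,0]],[[0,0,-0.1],[0,0,0]],[[0,0,-0.1],[0,0,0]]], "grip_force": 15}}

```text
time: 11.8
ee_pos: [0.4767, 0.2338, 0.1207]
eef_rot: [0.0, 1.0, 0.002, 0.003]
ft_force: [1.1, 0.2, -0.3]
width: 0.0868
```

```bash
python3 p.py .459,-.150,.11,90
```

```text
t 11.8 pos [0.4767 0.2338 0.1207] jaw 90.0 F [ 1.1  0.2 -0.3] w 0.0868 q [-0.79  0.2   0.28  1.86 -0.06  1.08  1.08]
[0.459, -0.15, 0.11, 90.0] -> [0.0176, -0.3839, 0.0087] [0.005, 0.006, -0.001]
```

>>> {"api": "step_arm", "payload": {"increments": [[[0.0176,-0.384,0.009],[0.005,0.006,0]],[[0.0176,-0.384,0.009],[0.005,0.006,0]],[[0.0176,-0.384,0.009],[0.005,0.006,0]],[[0.0176,-0.384,0.009],[0.005,0.006,0]],[[0.0176,-0.384,0.009],[0.005,0.006,0]]]}}

```text
time: 12.3
ee_pos: [0.4637, -0.0192, 0.1116]
eef_rot: [0.0, 1.0, 0.0, 0.0]
ft_force: [0.7, -0.5, 0.7]
width: 0.0871
```

```bash
python3 p.py .459,-.150,.11,90
```

```text
t 12.3 pos [ 0.4637 -0.0192  0.1116] jaw 90.0 F [ 0.7 -0.5  0.7] w 0.0871 q [-0.51  0.07  0.47  2.03 -0.04  1.05  1.55]
[0.459, -0.15, 0.11, 90.0] -> [0.0046, -0.1308, 0.0015] [0.0, 0.001, -0.0]
```

>>> {"api": "step_arm", "payload": {"increments": [[[0.0046,-0.131,0.0015],[0,0,0]],[[0.0046,-0.131,0.0015],[0,0,0]],[[0.0046,-0.131,0.0015],[0,0,0]],[[0.0046,-0.131,0.04],[0,0,0]],[[0.0046,-0.131,0.06],[0,0,0]]]}}

```text
time: 12.8
ee_pos: [0.4581, -0.1514, 0.0496]
eef_rot: [0.001, 1.0, -0.0, -0.0]
ft_force: [-0.2, 0.2, -0.0]
width: 0.087
```

```bash
python3 p.py .459,-.150,.05,90;python3 - <<'E'
from h import *
c=r.camera("scene");crop(c,250,130,150,110,5,"pics/c5.png")
c=r.camera("top");crop(c,190,140,240,140,3.2,"pics/c5t.png")
E
```

```text
t 12.8 pos [ 0.4581 -0.1514  0.0496] jaw 89.8 F [-0.2  0.2 -0. ] w 0.087 q [-0.31  0.22  0.59  2.04 -0.15  0.92  1.93]
[0.459, -0.15, 0.05, 90.0] -> [-0.0009, 0.0014, -0.0004] [-0.0, -0.0, -0.003]
```

View pics/c5.png

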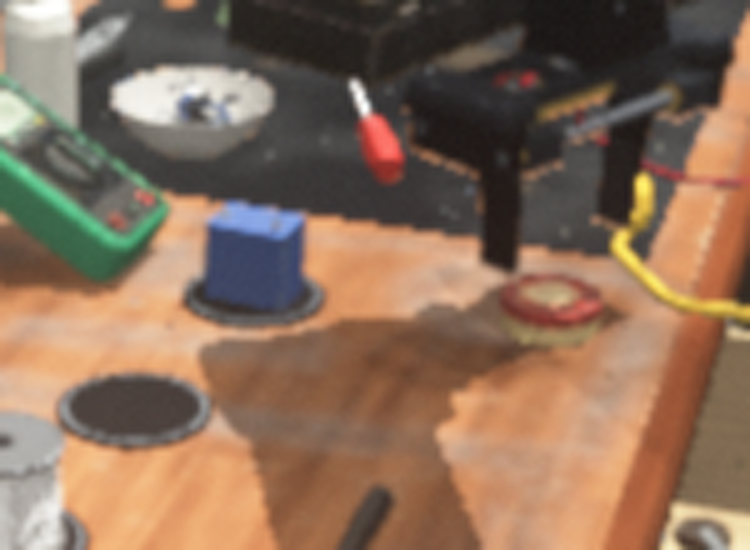

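View pics/c5t.png

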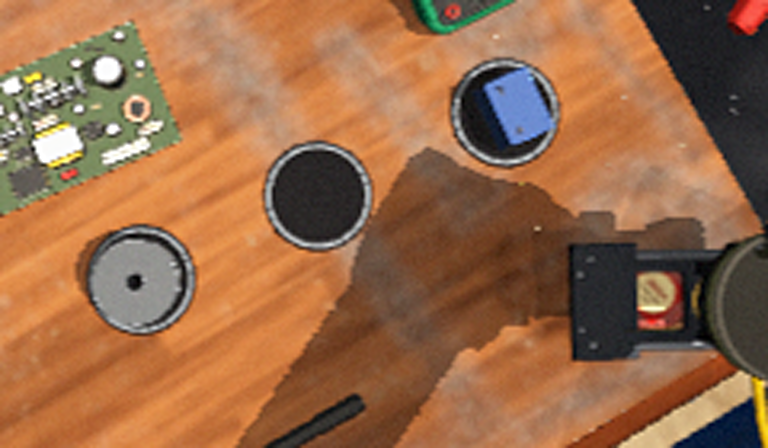

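The reel stands on the left pad at crop (137,280) and the tin is between the jaws. Descending.

>>> {"api": "step_arm", "payload": {"increments": [[[-0.001,0.0014,0.012],[0,0,0]],[[-0.001,0.0014,0.024],[0,0,0]],[[-0.001,0.0014,0.036],[0,0,0]],[[-0.001,0.0014,0.043],[0,0,0]],[[-0.001,0.0014,0.0445],[0,0,0]]]}}

```text
time: 13.4
ee_pos: [0.4572, -0.1487, 0.0037]
eef_rot: [0.0, 1.0, 0.0, -0.003]
ft_force: [-1.0, 0.7, -0.4]
width: 0.0872
```

>>> {"api": "step_arm", "payload": {"increments": [[[0,0,0],[0,0,0]],[[0,0,0],[0,0,0]],[[0,0,0],[0,0,0]],[[0,0,0],[0,0,0]],[[0,0,0],[0,0,0]]], "hand": 1}}

```text
time: 13.9
ee_pos: [0.4574, -0.1487, 0.0039]
eef_rot: [0.0, 1.0, 0.0, -0.002]
ft_force: [-0.1, 0.2, 1.3]
width: 0.0569
```

>>> {"api": "step_arm", "payload": {"increments": [[[0,0,0],[0,0,0]],[[0,0,0],[0,0,0]],[[0,0,0],[0,0,0]]]}}

```text
time: 14.2
ee_pos: [0.4574, -0.1487, 0.0039]
eef_rot: [0.0, 1.0, 0.0, -0.002]
ft_force: [-0.2, 0.6, 0.1]
width: 0.0569
```

```bash
python3 p.py .5355,.0965,.1,90
```

```text
t 14.2 pos [ 0.4574 -0.1487  0.0039] jaw 90.0 F [-0.2  0.6  0.1] w 0.0569 q [-0.29  0.31  0.56  2.07 -0.22  0.83  1.98]
[0.5355, 0.0965, 0.1, 90.0] -> [-0.0774, 0.2452, -0.0964] [0.0, -0.005, -0.001]
```

>>> {"api": "step_arm", "payload": {"increments": [[[0,0,-0.03],[0,-0.002,0]],[[0,0,-0.06],[0,-0.004,0]],[[0,0,-0.09],[0,-0.005,0]],[[-0.03,0.1,-0.096],[0,-0.005,0]],[[-0.06,0.19,-0.096],[0,-0.005,0]]]}}

```text
time: 14.7
ee_pos: [0.4885, -0.053, 0.0992]
eef_rot: [0.002, 1.0, 0.0, 0.002]
ft_force: [1.2, 0.4, -0.8]
width: 0.0565
```

```bash
python3 p.py .5345,.0965,.1,90
```

```text
t 14.7 pos [ 0.4885 -0.053   0.0992] jaw 89.7 F [ 1.2  0.4 -0.8] w 0.0565 q [-0.47  0.15  0.53  1.98 -0.09  1.03  1.67]
[0.5345, 0.0965, 0.1, 90.0] -> [-0.0453, 0.1497, -0.0006] [0.001, 0.003, -0.004]
```

>>> {"api": "step_arm", "payload": {"increments": [[[-0.0453,0.1497,0],[0.001,0.003,-0.004]],[[-0.0453,0.1497,0],[0.001,0.003,-0.004]],[[-0.0453,0.1497,0],[0.001,0.003,-0.004]],[[-0.0453,0.1497,0.03],[0.001,0.003,-0.004]],[[-0.0453,0.1497,0.05],[0.001,0.003,-0.004]]]}}

```text
time: 15.2
ee_pos: [0.5345, 0.0993, 0.048]
eef_rot: [-0.002, 1.0, 0.0, -0.0]
ft_force: [-0.2, -0.4, 0.1]
width: 0.0569
```

```bash
python3 p.py .5345,.0965,.02,90
```

```text
t 15.2 pos [0.5345 0.0993 0.048 ] jaw 90.2 F [-0.2 -0.4  0.1] w 0.0569 q [-0.62  0.34  0.41  1.88 -0.17  0.95  1.44]
[0.5345, 0.0965, 0.02, 90.0] -> [-0.0, -0.0028, 0.028] [0.0, -0.0, 0.004]
```

>>> {"api": "step_arm", "payload": {"increments": [[[0,-0.0028,0.014],[0,0,0.004]],[[0,-0.0028,0.026],[0,0,0.004]],[[0,-0.0028,0.03],[0,0,0.004]],[[0,-0.0028,0.03],[0,0,0.004]]]}}

```text
time: 15.6
ee_pos: [0.5344, 0.0964, 0.0179]
eef_rot: [0.0, 1.0, -0.0, -0.0]
ft_force: [0.1, -0.1, -0.8]
width: 0.0566
```

```bash
python3 p.py .5345,.0965,.0072,90
python3 - <<'E'
from h import *
c=r.camera("scene");crop(c,220,150,120,90,6,"pics/c6.png")
E
```

```text
t 15.6 pos [0.5344 0.0964 0.0179] jaw 90.0 F [ 0.1 -0.1 -0.8] w 0.0566 q [-0.61  0.38  0.4   1.9  -0.19  0.89  1.46]
[0.5345, 0.0965, 0.0072, 90.0] -> [-0.0002, 0.0001, 0.0107] [-0.0, -0.001, -0.0]
```

View pics/c6.png

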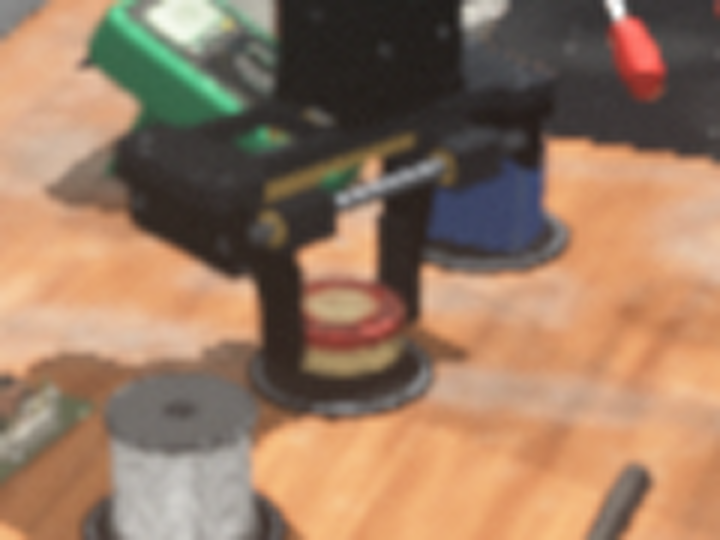

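The tin is held level over the middle pad. I'll lower it and release.

>>> {"api": "step_arm", "payload": {"increments": [[[0,0,0.004],[0,0,0]],[[0,0,0.008],[0,0,0]],[[0,0,0.0107],[0,0,0]],[[0,0,0.0109],[0,0,0]]]}}

```text
time: 16.05
ee_pos: [0.5345, 0.0964, 0.0072]
eef_rot: [0.0, 1.0, 0.0, -0.0]
ft_force: [0.4, 0.2, -0.5]
width: 0.057
```

>>> {"api": "step_arm", "payload": {"increments": [[[0,0,0],[0,0,0]],[[0,0,0],[0,0,0]],[[0,0,0],[0,0,0]],[[0,0,0],[0,0,0]],[[0,0,0],[0,0,0]]], "hand": -1}}

```text
time: 16.55
ee_pos: [0.5346, 0.0964, 0.0073]
eef_rot: [0.0, 1.0, 0.0, -0.0]
ft_force: [0.3, 0.3, -0.0]
width: 0.0847
```

>>> {"api": "step_arm", "payload": {"increments": [[[0,0,-0.02],[0,0,0]],[[0,0,-0.06],[0,0,0]],[[0,0,-0.1],[0,0,0]],[[0,0,-0.13],[0,0,0]],[[0,0,-0.13],[0,0,0]]]}}

```text
time: 17.05
ee_pos: [0.5371, 0.0969, 0.1417]
eef_rot: [0.0, 1.0, 0.001, 0.003]
ft_force: [0.4, -0.3, -0.2]
width: 0.0871
```

```bash
python3 p.py .526,.440,.13,75
```

```text
t 17.05 pos [0.5371 0.0969 0.1417] jaw 90.0 F [ 0.4 -0.3 -0.2] w 0.0871 q [-0.65  0.22  0.44  1.8  -0.11  1.13  1.4 ]
[0.526, 0.44, 0.13, 75.0] -> [0.0113, 0.343, 0.0126] [0.004, 0.006, 0.261]
```

>>> {"api": "step_arm", "payload": {"increments": [[[0.0113,0.343,0.0126],[0.004,0.006,0]],[[0.0113,0.343,0.0126],[0.004,0.006,0]],[[0.0113,0.343,0.0126],[0.004,0.006,0]],[[0.0113,0.343,0.0126],[0.004,0.006,0]],[[0.0113,0.343,0.0126],[0.004,0.006,0]]], "hand": -0.5, "grip_force": 10}}

```text
time: 17.55
ee_pos: [0.5278, 0.3482, 0.1312]
eef_rot: [0.0, 1.0, -0.001, -0.0]
ft_force: [1.9, -0.1, 0.3]
width: 0.0662
```

```bash
python3 p.py .526,.440,.05,90
```

```text
t 17.55 pos [0.5278 0.3482 0.1312] jaw 90.0 F [ 1.9 -0.1  0.3] w 0.0662 q [-0.9   0.42  0.32  1.57 -0.14  1.18  1.01]
[0.526, 0.44, 0.05, 90.0] -> [0.0018, 0.0919, 0.0811] [-0.001, -0.0, -0.001]
```

>>> {"api": "step_arm", "payload": {"increments": [[[0.0018,0.05,0],[0,0,0]],[[0.0018,0.092,0],[0,0,0]],[[0.0018,0.092,0.03],[0,0,0]],[[0.0018,0.092,0.06],[0,0,0]],[[0.0018,0.092,0.08],[0,0,0]]]}}

```text
time: 18.05
ee_pos: [0.5248, 0.4394, 0.0476]
eef_rot: [0.0, 1.0, -0.002, -0.001]
ft_force: [-0.1, 0.3, -0.1]
width: 0.0652
```

```bash
python3 p.py .526,.440,.002,90
python3 - <<'E'
from h import *
c=r.camera("scene");crop(c,120,170,140,110,5,"pics/c7.png")
c=r.camera("top");crop(c,100,130,280,150,2.8,"pics/c7t.png")
E
```

```text
t 18.05 pos [0.5248 0.4394 0.0476] jaw 90.0 F [-0.1  0.3 -0.1] w 0.0652 q [-0.96  0.61  0.27  1.48 -0.17  1.09  0.92]
[0.526, 0.44, 0.002, 90.0] -> [-0.0013, 0.0008, 0.0456] [-0.004, -0.003, -0.0]
```

View pics/c7.png

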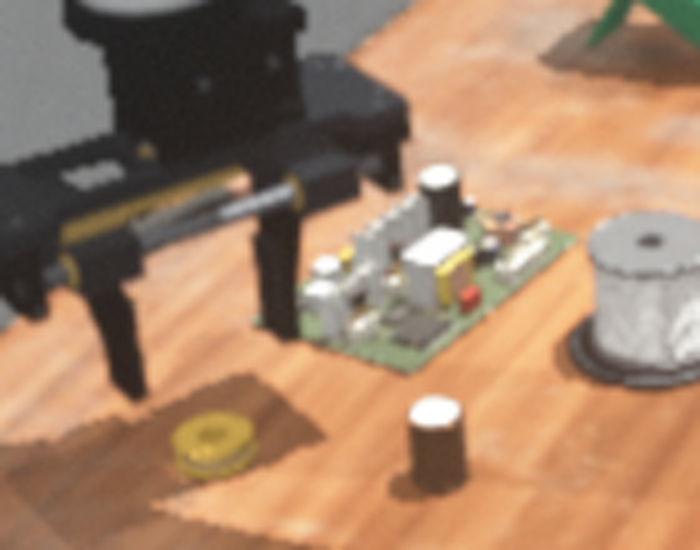

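View pics/c7t.png

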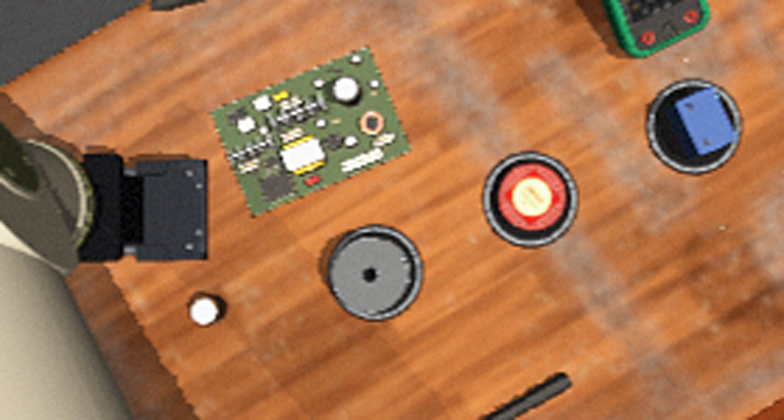

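The tin sits on the middle pad at crop (531,197), and the braid reel is below and between the jaws. Descending to about 3 mm.

>>> {"api": "step_arm", "payload": {"increments": [[[-0.0013,0.0008,0.013],[-0.004,-0.003,0]],[[-0.0013,0.0008,0.026],[-0.004,-0.003,0]],[[-0.0013,0.0008,0.038],[-0.004,-0.003,0]],[[-0.0013,0.0008,0.043],[-0.004,-0.003,0]],[[-0.0013,0.0008,0.0446],[-0.004,-0.003,0]]]}}

```text
time: 18.65
ee_pos: [0.5249, 0.4387, 0.0015]
eef_rot: [0.0, 1.0, -0.001, -0.001]
ft_force: [-0.6, 0.3, 0.0]
width: 0.0655
```

>>> {"api": "step_arm", "payload": {"increments": [[[0,0,0],[0,0,0]],[[0,0,0],[0,0,0]],[[0,0,0],[0,0,0]],[[0,0,0],[0,0,0]],[[0,0,0],[0,0,0]]], "hand": 1}}

```text
time: 19.15
ee_pos: [0.525, 0.4389, 0.0018]
eef_rot: [0.0, 1.0, -0.001, -0.001]
ft_force: [-0.4, -1.1, 1.0]
width: 0.0349
```

>>> {"api": "step_arm", "payload": {"increments": [[[0,0,0],[0,0,0]],[[0,0,0],[0,0,0]],[[0,0,0],[0,0,0]]]}}

```text
time: 19.45
ee_pos: [0.525, 0.4389, 0.0018]
eef_rot: [0.0, 1.0, -0.001, -0.001]
ft_force: [1.0, -0.3, -0.7]
width: 0.035
```

```bash
python3 p.py .526,.44,.1,90
python3 - <<'E'
from h import *
c=r.camera("top")
up=cv2.resize(c["pixels"],None,fx=4,fy=4,interpolation=cv2.INTER_CUBIC)
p=up.astype(int);b,g,rd=p[...,0],p[...,1],p[...,2];V=p.max(2)
k=(blob((rd>120)&(rd-b>60)&(rd-g>90),np.array([290,200])*4,40)-1.5)/4
show(c,k,.023,"tin")
hsv=cv2.cvtColor(up,cv2.COLOR_BGR2HSV)
k=(blob((b-rd>50)&(b>125),np.array([351,173])*4,40)-1.5)/4
w=ray(c,k,.051);print("bat rect",cv2.minAreaRect((w*1000).astype(np.float32)))
print("reel hole",ray(c,[[100+370/2.8-.4,130+274/2.8-.4]],.058))
k=(blob((V>110)&(abs(rd-b)<60),np.array([173,240])*4,40)-1.5)/4;show(c,k,.036,"cap")
E
```

```text
t 19.45 pos [0.525  0.4389 0.0018] jaw 90.0 F [ 1.  -0.3 -0.7] w 0.035 q [-0.95  0.66  0.26  1.5  -0.19  1.01  0.93]
[0.526, 0.44, 0.1, 90.0] -> [-0.0008, 0.0009, -0.0982] [-0.002, -0.002, -0.001]
tin encl [0.5361 0.096  0.059 ] ell mm [536.4  95.9] [55.2 56.3] 12 n 270
bat rect ((596.0601806640625, -47.89289093017578), (50.40385818481445, 35.61216735839844), 23.813993453979492)
reel hole [[0.47371862 0.23156237]]
cap encl [0.4451 0.3726 0.0248] ell mm [444.5 373. ] [21.9 23. ] 143 n 116
```

Everything placed so far is within about 1.5 mm of its pad centre, and the capacitor hasn't moved. Lifting the braid reel.

>>> {"api": "step_arm", "payload": {"increments": [[[0,0,-0.03],[0,0,0]],[[0,0,-0.07],[0,0,0]],[[0,0,-0.11],[0,0,0]],[[0,-0.05,-0.12],[0,0,0]],[[0,-0.1,-0.12],[0,0,0]]]}}

```text
time: 20.0
ee_pos: [0.5259, 0.3409, 0.1244]
eef_rot: [-0.001, 1.0, 0.0, 0.001]
ft_force: [0.9, -1.3, -0.2]
width: 0.0347
```

```bash
python3 p.py .5355,.0962,.12,90
python3 - <<'E'
from h import *
c=r.camera("scene");crop(c,120,130,160,120,5,"pics/c8.png")
E
```

```text
t 20.0 pos [0.5259 0.3409 0.1244] jaw 90.1 F [ 0.9 -1.3 -0.2] w 0.0347 q [-0.89  0.41  0.32  1.59 -0.14  1.16  1.02]
[0.5355, 0.0962, 0.12, 90.0] -> [-0.0091, -0.2447, 0.0042] [0.001, 0.001, 0.002]
```

View pics/c8.png

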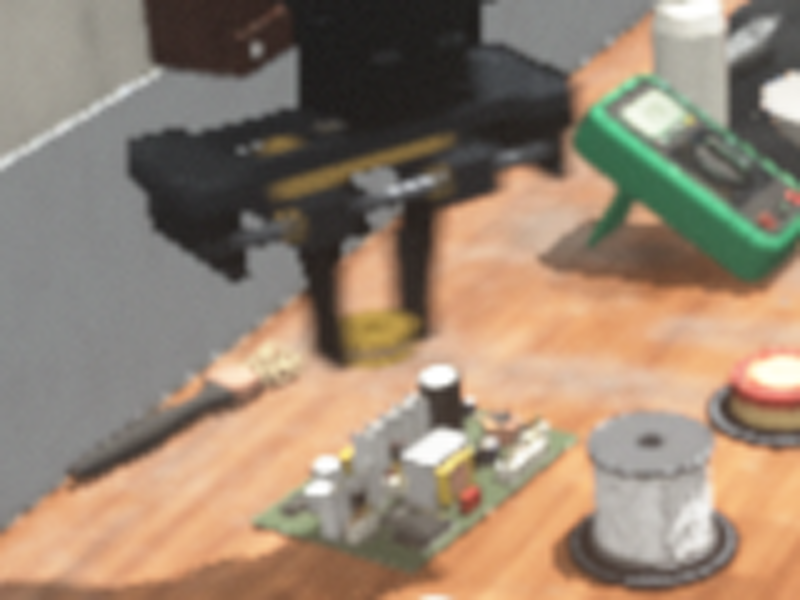

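The braid reel is held flat between the fingertips, at crop (378,338).

>>> {"api": "step_arm", "payload": {"increments": [[[-0.0091,-0.2447,0.004],[0,0,0]],[[-0.0091,-0.2447,0.004],[0,0,0]],[[-0.0091,-0.2447,0.004],[0,0,0]],[[-0.0091,-0.2447,0.004],[0,0,0]],[[-0.0091,-0.2447,0.004],[0,0,0]]]}}

```text
time: 20.55
ee_pos: [0.5341, 0.0883, 0.1208]
eef_rot: [0.004, 1.0, -0.003, -0.0]
ft_force: [1.3, -0.3, -0.7]
width: 0.0346
```

```bash
python3 p.py .5355,.0962,.06,90
```

```text
t 20.55 pos [0.5341 0.0883 0.1208] jaw 89.5 F [ 1.3 -0.3 -0.7] w 0.0346 q [-0.63  0.24  0.44  1.83 -0.11  1.1   1.4 ]
[0.5355, 0.0962, 0.06, 90.0] -> [-0.0014, 0.0083, 0.0608] [-0.006, -0.0, -0.009]
```

>>> {"api": "step_arm", "payload": {"increments": [[[-0.0014,0.0083,0.02],[-0.006,0,-0.009]],[[-0.0014,0.0083,0.04],[-0.006,0,-0.009]],[[-0.0014,0.0083,0.06],[-0.006,0,-0.009]],[[-0.0014,0.0083,0.07],[-0.006,0,-0.009]],[[-0.0014,0.0083,0.07],[-0.006,0,-0.009]]]}}

```text
time: 21.05
ee_pos: [0.5346, 0.0959, 0.0496]
eef_rot: [-0.0, 1.0, -0.0, -0.001]
ft_force: [0.3, 0.8, 0.6]
width: 0.035
```

>>> {"api": "step_arm", "payload": {"increments": [[[0,0,0],[0,0,0]],[[0,0,0],[0,0,0]]]}}

```text
time: 21.25
ee_pos: [0.5351, 0.0961, 0.0505]
eef_rot: [-0.0, 1.0, -0.0, -0.001]
ft_force: [0.1, -0.4, 0.7]
width: 0.0347
```

```bash
python3 p.py .5355,.0962,.0256,90
python3 - <<'E'
from h import *
c=r.camera("scene");crop(c,220,150,120,90,6,"pics/c9.png")
E
```

```text
t 21.25 pos [0.5351 0.0961 0.0505] jaw 90.0 F [ 0.1 -0.4  0.7] w 0.0347 q [-0.62  0.34  0.41  1.88 -0.16  0.96  1.44]
[0.5355, 0.0962, 0.0256, 90.0] -> [-0.0004, 0.0001, 0.0249] [-0.0, -0.001, 0.0]
```

View pics/c9.png

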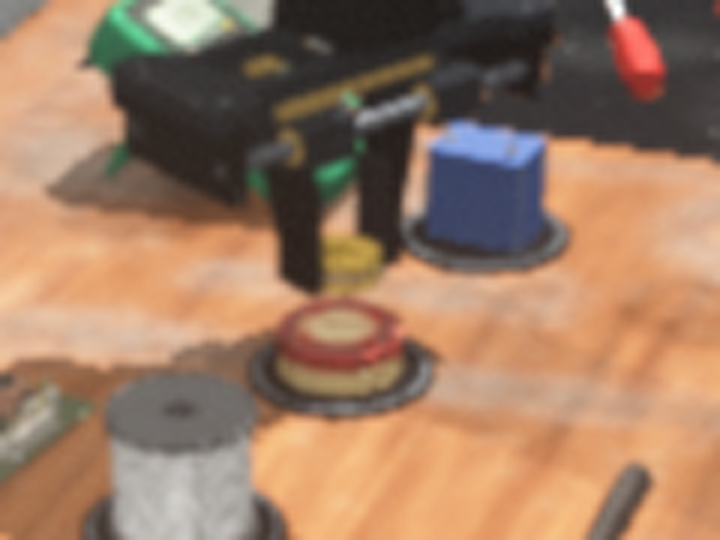

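The braid reel is held flat straight above the tin. Lowering slowly.

>>> {"api": "step_arm", "payload": {"increments": [[[-0.0004,0,0.008],[0,0,0]],[[-0.0004,0,0.015],[0,0,0]],[[-0.0004,0,0.02],[0,0,0]],[[-0.0004,0,0.0235],[0,0,0]],[[-0.0004,0,0.0235],[0,0,0]]]}}

```text
time: 21.8
ee_pos: [0.5351, 0.096, 0.0263]
eef_rot: [-0.0, 1.0, -0.0, -0.001]
ft_force: [0.6, -0.5, 0.4]
width: 0.0349
```

```bash
python3 p.py .5355,.0962,.0252,90
```

```text
t 21.8 pos [0.5351 0.096  0.0263] jaw 90.0 F [ 0.6 -0.5  0.4] w 0.0349 q [-0.61  0.37  0.4   1.9  -0.18  0.91  1.46]
[0.5355, 0.0962, 0.0252, 90.0] -> [-0.0004, 0.0002, 0.0011] [-0.001, -0.002, 0.0]
```

>>> {"api": "step_arm", "payload": {"increments": [[[0,0,0.0005],[0,0,0]],[[0,0,0.0012],[0,0,0]],[[0,0,0.0012],[0,0,0]]]}}

```text
time: 22.1
ee_pos: [0.5352, 0.096, 0.0252]
eef_rot: [-0.0, 1.0, -0.0, -0.001]
ft_force: [-0.4, -0.2, -0.6]
width: 0.0346
```

>>> {"api": "step_arm", "payload": {"increments": [[[0,0,0],[0,0,0]],[[0,0,0],[0,0,0]],[[0,0,0],[0,0,0]],[[0,0,0],[0,0,0]],[[0,0,0],[0,0,0]]], "hand": -0.6}}

```text
time: 22.6
ee_pos: [0.5352, 0.096, 0.0253]
eef_rot: [-0.0, 1.0, -0.0, -0.001]
ft_force: [0.3, -0.3, 0.4]
width: 0.0656
```

>>> {"api": "step_arm", "payload": {"increments": [[[0,0,-0.02],[0,0,0]],[[0,0,-0.05],[0,0,0]],[[0,0,-0.09],[0,0,0]],[[0,0,-0.13],[0,0,0]],[[0,0,-0.13],[0,0,0]]]}}

```text
time: 23.1
ee_pos: [0.5384, 0.0966, 0.1606]
eef_rot: [0.0, 1.0, 0.001, 0.003]
ft_force: [0.4, 0.8, -0.7]
width: 0.0697
```

>>> {"api": "step_arm", "payload": {"increments": [[[0.05,0,-0.04],[0,0,0]],[[0.08,0,-0.08],[0,0,0]],[[0.1,0,-0.1],[0,0,0]],[[0.1,0,-0.1],[0,0,0]],[[0.1,0,-0.1],[0,0,0]]]}}

```text
time: 23.6
ee_pos: [0.4378, 0.0966, 0.2604]
eef_rot: [-0.0, 1.0, 0.002, 0.004]
ft_force: [0.9, -0.4, 0.0]
width: 0.0698
```

```bash
python3 p.py .42,.0962,.25,90
python3 - <<'E'
from h import *
c=r.camera("scene");crop(c,160,140,200,140,4,"pics/d1.png")
c=r.camera("top");crop(c,140,130,250,160,3.1,"pics/d1t.png")
E
```

```text
t 23.6 pos [0.4378 0.0966 0.2604] jaw 90.0 F [ 0.9 -0.4  0. ] w 0.0698 q [-0.74 -0.12  0.39  1.86  0.04  1.38  1.21]
[0.42, 0.0962, 0.25, 90.0] -> [0.0179, -0.0004, 0.0102] [0.004, 0.007, 0.001]
```

View pics/d1.png

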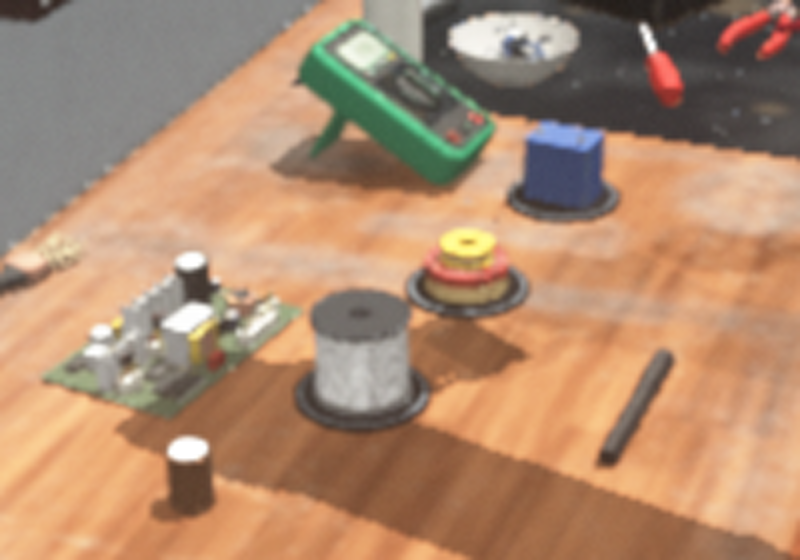

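View pics/d1t.png

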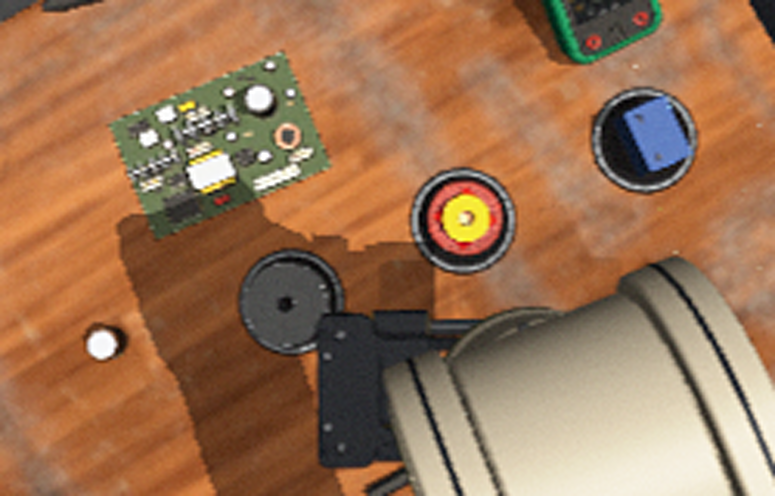

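All four are in place: reel on the left pad, tin on the middle pad with the braid reel centred on it at crop (466,218), battery on the right pad, capacitor standing. One last measurement, then I'll hand it in.

Run:
```python
from h import *
c=r.camera("top")
up=cv2.resize(c["pixels"],None,fx=4,fy=4,interpolation=cv2.INTER_CUBIC)
p=up.astype(int);b,g,rd=p[...,0],p[...,1],p[...,2];V=p.max(2)
S=lambda m,q,z,n:show(c,(blob(m,np.array(q)*4+1.5,40)-1.5)/4,z,n)
S((rd>120)&(rd-b>60)&(rd-g>90),(290,200),.023,"tin")
S((rd>120)&(g>110)&(b<80)&(rd-g<60),(290,200),.035,"braid")
S((V>110)&(abs(rd-b)<60),(173,240),.036,"cap")
k=(blob((b-rd>50)&(b>125),np.array([351,173])*4,40)-1.5)/4
print("bat",cv2.minAreaRect((ray(c,k,.051)*1000).astype(np.float32)))
print("reel",ray(c,[[140+286/3.1-.4,130+303/3.1-.4]],.058))
print(r.read_state()["joint_vel"].round(3)); print(r.close_job())
```

```text
tin encl [0.5364 0.096  0.0588] ell mm [536.4  96. ] [54.9 56. ] 9 n 269
braid encl [0.5356 0.0963 0.0375] ell mm [535.8  96.2] [35.  35.9] 14 n 179
cap encl [0.4448 0.3726 0.0245] ell mm [444.5 373. ] [22.2 23. ] 144 n 117
bat ((595.9492797851562, -47.94184875488281), (50.16135025024414, 35.61216735839844), 23.813995361328125)
reel [[0.47397796 0.23129538]]
[ 0.     0.006 -0.001 -0.004  0.002  0.005  0.001]
the job is handed in; nothing more can be done
None
```

I set out all four things and handed the job in at about 24 s of the 106 s allowed. The solder reel is on the left pad, in front of the board, and the battery is on the right pad, in front of the multimeter. The flux tin is on the middle pad with the braid reel flat on top of it.

I made these last checks with the top camera:

| Thing | Distance from target centre |
|---|---|
| Solder reel | about 1 mm |
| Battery | about 1 mm |
| Flux tin | about 1 mm |
| Braid reel on the tin | about 1 mm |

The capacitor is still standing and has not measurably moved. In the last pictures everything stood upright, and the gripper was open and well clear.

No check failed. The one disagreement was between the two cameras before I started. On most points they differed by up to about 4 mm, and on the tin by about 8 mm. I took positions from the top view, and the grasps and placings agreed with it.

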